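# Set the drill template on the lid's pin and hold it down

### The job

Close the lid of the stainless terminal box, lowering it without letting it slam. Then lay the aluminium drill template (the plate with the black grip bar) on the lid, its steel lip over the lid's front edge, and slide it until its hidden bore drops over the latch pin and it lies flat and square. Press it down firmly with about 20 N and finish like that, still pressing it down with the fingers for the drilling, without disturbing the latch handle, punch, clamp and hammer that lie around.

Things in the scene. Friction and masses are not known exactly. Their poses are not given: they have to be found in the camera images.
- lid (a joint): Hinge of the terminal box's lid, rad: 0 = shut, growing as the lid opens upward; starts part open, between 0.75 and 1.3. The hinge is stiff: the lid stays wherever it is left (about 3 N square to it at the free edge moves it). Lid: stainless sheet with blue film, 206 mm from hinge line to free edge, 246 mm wide, 3 mm thick, with a 15 mm skirt turned down at the front and sides.
- lid_hinge (a point): Middle of the hinge line, at the lid's underside at the edge far from the robot, 101 mm above the bench. Axes turn with the lid: x = from the free edge to the hinge, y = along the hinge line, z = out of the lid's outer face (up when shut). With the lid shut its yaw is the yaw of the box; the free edge faces the robot, give or take 0.35 rad.
- lid_pin (a point): Latch pin, on the lid's outer face: brass-coloured, smooth, upright, 12 mm diameter with a tapered nose, 9 mm proud. This point is on the pin's axis at its root, on the lid's outer (top) face. Axes as lid_hinge. The pin stands 56 mm from the free edge, 150 mm from the hinge line, in the middle of the lid's width.
- lid_edge (a point): Middle of the lid's free (front) edge, on its outer (top) face. Axes as lid_hinge.
- template_grip (a point): Centre (half-way up) of the black grip bar of the loose drill template, 29 mm above the template's underside. Axes are the template's: x = away from the lip, y = along the bar, z = up. Bar: 22 mm (x) x 70 mm (y) x 34 mm high, standing on the template's plate. Free of the bushings, the plate's top beside the bar is clear for fingertips.
- template_bore (a point): Mouth of the template's bore, on its underside straight below the middle of the grip bar: 15 mm diameter, 12 mm deep, closed above by the bar. Seated, this point lies on lid_pin. Axes as template_grip.
- template: The drill template, about 0.5 kg; origin and axes as template_bore. Aluminium plate 12 mm thick, x -57 to 45 mm, y -55 to 55 mm; four brass bushings 4 mm high at x 30, y 43 mm either way. Steel lip along its -x edge, 7 mm thick, 100 mm long, inner face at x = -57 mm, reaching 14 mm below the underside. With the bore centred on the pin the lip hangs 1 mm in front of the lid's front edge.
- block: Planed timber block, fixed, 98 (x) x 106 (y) x 45 mm high, origin under its centre. The template lies flat on it at the start, its lip hanging in front of the block's -x face; axes of the two are parallel.
- latch_handle: Bystander: small latch handle, black and steel, 110 mm long, 22 mm high, on the bench behind the block. Origin under it.
- punch: Bystander: blue centre punch, 120 mm long, 14 mm thick, on the bench in front of the block. Origin under it.
- clamp: Bystander: steel locking C-clamp lying flat, 260 mm long, 20 mm high, on the robot's side of the bench. Origin under it.
- hammer: Bystander: hammer with a wooden handle, 260 mm long, 30 mm high, lying on the bench. Origin under its middle.
- enclosure: The terminal box: stainless steel with blue protective film, 200 x 240 mm and 100 mm high, fixed on the bench, open at the top under its lid; shut, the lid's top lies 104 mm above the bench. Origin under its centre, x = towards the hinge side.

How it is judged:
On the way, in this order (a step that is already met when the one before it is completed fails the run):
1. the lid is shut (value of joint lid below 0.03 rad), for 0.2 s.
2. the template has dropped over the pin, down onto the shut lid (value of joint lid below 0.03 rad and distance between template_bore and lid_pin below 0.0045 m and z of template_bore in the frame of lid_pin below 0.0025 m), for 0.2 s.
At the end, for the whole second after the job is handed in: Lid shut (0.03 rad); template on the pin: bore within 4 mm of its axis, underside within 2 mm of the lid, flat within 2 and square within 3.4 degrees; the fingers still on it, pressing it on the lid with over 10 N (its weight of 4 to 6 N included) (value of joint lid below 0.03 rad and horizontal distance between template_bore and lid_pin below 0.004 m and z of template_bore in the frame of lid_pin between -0.003 and 0.002 m and angle between the z axis of template and the z axis of lid_pin, either way round below 0.035 rad and angle between the x axis of template and the x axis of lid_pin, either way round below 0.06 rad and z of template_grip in the frame of lid_pin above 0.02 m and contact force between template and lid above 10 N and contact force between the fingers and template above 3 N and linear speed of template below 0.02 m/s); the arm keeps its last pose, push and grip.
It fails at once if the lid slams (faster than 2.5 rad/s) (velocity of joint lid below -2.5 rad/s).
It fails at once if the latch handle, punch, clamp or hammer is disturbed (moved more than 3 cm) (distance of any of latch_handle, punch, clamp, hammer from where it was at the start of the episode above 0.03 m).
It also fails if it takes over 67 s, if anything falls off the work surface, if the arm or the gripper's body presses on something with over 40 N, if the wrist force passes 120 N, or if a joint passes its speed limit or range.

### The arm

A 6-joint arm with a two-finger parallel gripper is mounted at the origin on the work surface. World frame = base frame: x ahead of the robot, y to its left, z up, the work surface at z = 0. Lengths are in m, angles in rad, forces in N, time in s.
With the tool pointing down it reaches from about 0.325 to 0.9 m from the base axis. Payload 6.1 kg.
Tool frame: the origin (TCP) lies midway between the tips of the shut fingers; the grasp point (between the pads) lies 19 mm behind it; x points along the fingers, y is the direction in which the jaws open and shut, and the axes are right-handed (so a half turn about x gives the same grasp; the last joint's range is limited). The gripper opens to 85 mm and grips with 20 to 120 N. Pads are 22 mm wide; open, the fingers measure 114 mm over their backs; the gripper's body (76 mm by 85 mm) begins 54 mm behind the grasp point. The pads swing forward as they close: fully open they stand 13 mm farther back than shut.
Start: joints at [-0.126, 0.22, 1.526, -0, 1.395, -0.126], TCP at [0.625, -0, 0.231] pointing down, gripper open.
Joint ranges: [-2.98, 2.98], [-0.91, 2.08], [0.09, 2.57], [-1.24, 4.39], [0.2, 2.65], [-2.68, 2.68]. Speed limits (rad/s): [2.57, 2.57, 3.01, 3.14, 3.14, 3.14].

### API

Orientations are given as [roll, pitch, yaw] about the fixed x, y, z axes, in that order (R = Rz(yaw) Ry(pitch) Rx(roll)).
In Python, from plant import movep, move_l, set_joints, gripper_to, hold, inverse_kinematics, observe, get_image, get_calibration, Unreachable, job_done gives the robot as it stands. Calls block until the motion is done:
- movep(position, orientation): joint-space move of the TCP to a pose.
- move_l(position, feed=0.15, rotation=None, max_force=None): straight line of the TCP; rotation=None keeps the orientation; feed is the mean speed in m/s. With max_force (N) it stops when the force on the tool has changed by that much, and returns True; else False.
- set_joints(angles): joint-space move.
- gripper_to(opening, f_grip=None): finger opening in m; f_grip is the grip in N (None keeps the last); returns when the fingers have stopped.
- hold(seconds).
- inverse_kinematics(position, orientation): joint angles nearest the present ones, or None.
- observe(): the state.
- get_image(name): name is "scene" or "side" or "wrist"; returns (picture, depth): 400x640x3 uint8, red, green, blue; 400x640 float32, m along the optical axis (not along the pixel's ray), 0 where there is no reading.
- get_calibration(name): a dict with "intrinsics" (3x3 intrinsics, pixels), "world_from_camera" (4x4, takes a point from camera to world coordinates). Camera axes: x right, y down, z forward; pixel columns grow to the right and rows downward; lengths in m; the calibration is good to about 2 mm. A picture is of the moment at which its call begins: read the wrist's pose just before it. get_calibration takes no time and is no camera call; for the wrist camera it gives the pose at the moment of the call.
A pose or a line that the arm cannot do raises Unreachable and nothing moves.
- job_done(): hands the job in, once; it reports no verdict.
The state is a dict: "time_s": time; "q": joint angles; "joint_velocities": joint speeds; "joint_torque": joint torques, N m; "eef_pos": TCP position; "tcp_rot": TCP orientation; "ft_force": force on the tool from outside, world axes, zero at the start; "torque": the same for the moment, N m; "opening": finger opening in m.
Only numpy, scipy, OpenCV 4.12 (cv2) and the standard library are available. Lean on these libraries where they do the work, as an engineer would, in place of code of your own. Each camera call takes 0.05 s, during which the arm holds its last target. There are 200 camera calls.

## Working session

There is one attempt and no reset: what is moved stays moved. The work goes in short steps, each a Python script; the robot and the scene stay as the last script left them, time stands still between calls to the robot, and variables do not carry over. Pictures are saved under pics/ and viewed, about 8 in all and at most 12, crops included, and the job is handed in when it is done.

```bash
ls; mkdir -p pics
python3 - <<'E'
from plant import *
import cv2,numpy as np
for n in ("scene","side"):
    im,d=get_image(n); c=get_calibration(n)
    cv2.imwrite(f"pics/{n}0.png",im[:,:,::-1]); np.savez(f"{n}0.npz",im=im,d=d,K=c["intrinsics"],T=c["world_from_camera"])
    print(n,c["intrinsics"],np.round(c["world_from_camera"],3),(d>0).mean())
o=observe();print(o)
E
```

```text
pics
scene [[473.09532137   0.         326.88144736]
 [  0.         473.09532137 206.71053907]
 [  0.           0.           1.        ]] [[ 0.988  0.138 -0.075  0.579]
 [ 0.157 -0.837  0.524 -0.632]
 [ 0.01  -0.53  -0.848  1.168]
 [ 0.     0.     0.     1.   ]] 0.99607421875
side [[486.94396226   0.         325.31422559]
 [  0.         486.94396226 193.96539769]
 [  0.           0.           1.        ]] [[-0.872 -0.252  0.42  -0.042]
 [-0.489  0.488 -0.723  0.968]
 [-0.022 -0.836 -0.549  0.793]
 [ 0.     0.     0.     1.   ]] 0.99605859375
{'time_s': 0.1, 'q': array([-1.26128723e-01,  2.21147374e-01,  1.52750880e+00,  8.75029209e-06,
        1.39469632e+00, -1.26112377e-01]), 'joint_velocities': array([-0.00010021, -0.00260348, -0.0010469 , -0.00120251,  0.00046449,
        0.001363  ]), 'joint_torque': array([ 6.93603797e-04, -4.98243856e+01, -3.90546799e+01, -2.32586735e-04,
        5.66593517e-03, -2.12633734e-05]), 'eef_pos': array([6.24452345e-01, 5.05638886e-05, 2.30302163e-01]), 'tcp_rot': array([-1.70180242,  1.56903646,  3.01056867]), 'ft_force': array([ 0.05253452, -0.46101956, -0.14394965]), 'torque': array([ 0.06520148,  0.03081277, -0.02005262]), 'opening': 0.08561021507967}
```

View pics/scene0.png

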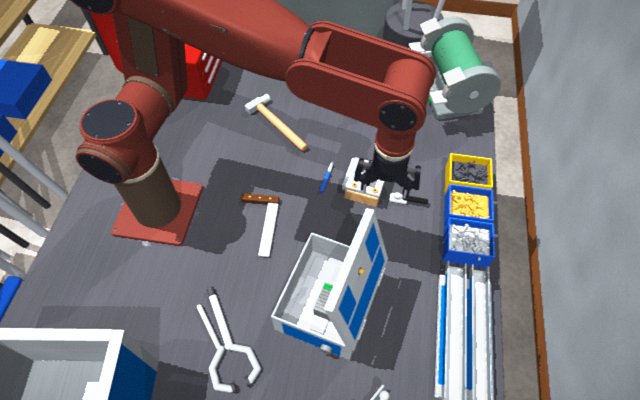

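View pics/side0.png

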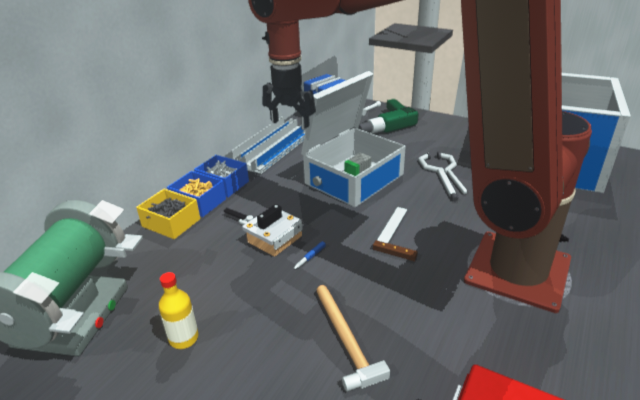

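Scene view: box at about (330,290), its lid open with the pin at (361,271). The template on its block is at (362,185), partly hidden by the gripper. In the side view the template is at (270,225) with its bar at (270,214). The punch, handle, clamp and hammer are all clear of the box. Next I measure the lid.

```bash
cat > h.py <<'E'
import numpy as np,cv2
def load(n):
    z=np.load(n+".npz"); return z["im"],z["d"],z["K"],z["T"]
def cloud(d,K,T):
    v,u=np.mgrid[:d.shape[0],:d.shape[1]]
    P=np.stack([(u-K[0,2])/K[0,0]*d,(v-K[1,2])/K[1,1]*d,d],-1)
    return P@T[:3,:3].T+T[:3,3]
def hsv(im): return cv2.cvtColor(im,cv2.COLOR_RGB2HSV)
E
python3 - <<'E'
from h import *
im,d,K,T=load("scene0");P=cloud(d,K,T);H=hsv(im)
m=np.zeros(d.shape,np.uint8);cv2.fillPoly(m,[np.array([[372,225],[380,262],[352,340],[345,335],[350,285]])],1)
Q=P[(m>0)&(d>0)]
c=Q.mean(0)
for _ in range(5):
    n=np.linalg.svd(Q-c,full_matrices=False)[2][2]; r=(Q-c)@n; Q=Q[abs(r)<.004]; c=Q.mean(0)
n*=np.sign(n[0]); print("n",n,"c",c,len(Q),r.std(),"angle",np.arccos(n[2]),"yaw",np.arctan2(n[1],n[0]))
# all points on that plane
A=np.abs((P-c)@n)<.005; A&=(np.linalg.norm(P-c,axis=-1)<.25)&(d>0)&(P[...,2]>.09)
k,lab,st,_=cv2.connectedComponentsWithStats(A.astype(np.uint8)); i=lab[270,370]; A=lab==i
h=np.cross([0,0,1],[n[0],n[1],0]);h/=np.linalg.norm(h); up=np.cross(n,h); up*=np.sign(up[2]); 
q=P[A]-c; print("h",h,"up",up, np.percentile(q@h,[.3,50,99.7]),np.percentile(q@up,[.3,99.7]),A.sum())
# pin: points off the plane
B=((P-c)@n>.005)&((P-c)@n<.015)&(np.linalg.norm(P-c,axis=-1)<.12)&(d>0); q=P[B]-c
print("pin",B.sum(),np.median(q@h),np.median(q@up),np.median(q@n),np.argwhere(B).mean(0))
hs=im.copy();hs[A]=(255,0,0);hs[B]=(0,255,0)
cv2.imwrite("pics/a.png",cv2.resize(hs[140:380,220:460],None,fx=2,fy=2)[:,:,::-1])
for u,v in((404,198),(328,178),(265,225),(278,125),(230,340)): print((u,v),P[v,u])
im,d,K,T=load("side0");P=cloud(d,K,T);H=hsv(im)
print("side hole pts", [np.round(P[v,u],3) for u,v in((270,214),(272,235),(315,255),(240,214))])
cv2.imwrite("pics/b.png",cv2.resize(im[150:310,190:350],None,fx=3.5,fy=3.5)[:,:,::-1])
E
```

```text
n [ 0.93827056 -0.21346846  0.27217562] c [ 0.6012159  -0.21783115  0.20105646] 1780 0.0006553187226582658 angle 1.2951430409160343 yaw -0.2237047659488925
h [ 0.22184359  0.97508226 -0.        ] up [-0.26539362  0.06038042  0.96224759] [-0.11689887 -0.00744176  0.12892842] [-0.10375639  0.10589911] 3740
pin 13 0.004659654671294967 0.04986371910497384 0.007736513948170848 [271.07692308 361.76923077]
(404, 198) [ 0.6712804  -0.01021275  0.24702996]
(328, 178) [0.46423826 0.1858377  0.00788854]
(265, 225) [ 0.31566124 -0.00684617  0.0138646 ]
(278, 125) [0.27605314 0.35339481 0.02365325]
(230, 340) [ 0.30457304 -0.33659252  0.01529806]
side hole pts [array([0.572, 0.185, 0.091]), array([0.547, 0.219, 0.057]), array([ 0.452,  0.176, -0.001]), array([0.706, 0.146, 0.021])]
```

View pics/a.png

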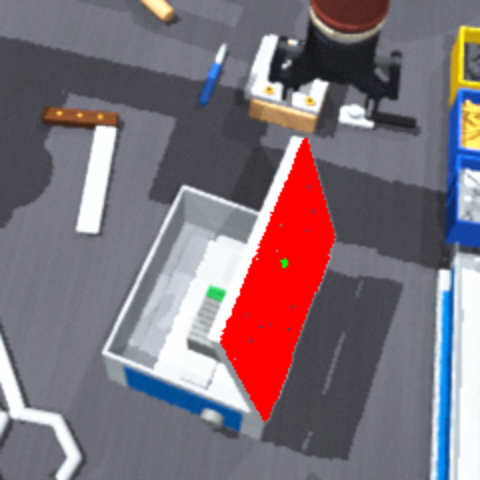

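View pics/b.png

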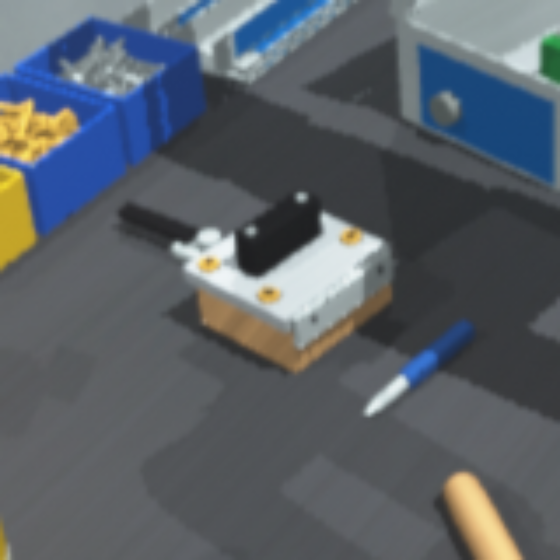

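The lid is at 1.295 rad with yaw −0.224, and the fit is clean (σ 0.7 mm). I'll lower it with shut fingers following the free edge's arc, then measure the template.

```bash
cat >> h.py <<'E'
import warnings; warnings.filterwarnings("ignore")
from scipy.spatial.transform import Rotation as Ro
def down(ydir):
    "tool pointing straight down, jaws along ydir (angle, rad)"
    y=np.array([np.cos(ydir),np.sin(ydir),0]);x=np.array([0,0,-1.]);return Ro.from_matrix(np.stack([x,y,np.cross(x,y)],1)).as_euler("xyz")
E
python3 - <<'E'
from plant import *
from h import *
o=observe(); R=Ro.from_euler("xyz",o["tcp_rot"]).as_matrix(); print("tool y",R[:,1].round(3))
im,d,K,T=load("side0");P=cloud(d,K,T)
near=np.linalg.norm(P[...,:2]-[.572,.185],axis=-1)<.09
Q=P[near&(P[...,2]>.084)&(P[...,2]<.1)]; r=cv2.minAreaRect(Q[:,:2].astype(np.float32)*1000);print("bar top",r,len(Q),Q[:,2].mean())
Q=P[near&(abs(P[...,2]-.057)<.004)]; r=cv2.minAreaRect(Q[:,:2].astype(np.float32)*1000);print("plate",r,len(Q))
yaw=-.2237;a0=1.2951;bx=np.array([np.cos(yaw),np.sin(yaw),0]);h=np.array([-bx[1],bx[0],0]);z=np.array([0,0,1.])
c=np.array([.6012159,-.21783115,.20105646])
e=lambda a:-bx*np.cos(a)+z*np.sin(a); n=lambda a:bx*np.sin(a)+z*np.cos(a)
hinge=c+.005*h-.1001*e(a0)-.003*n(a0); print("hinge",hinge)
s=np.sign(R[:,1]@h); rot=down(np.arctan2(*(s*h)[[1,0]]))
tcp=lambda a,r=.19,off=0:hinge+r*e(a)+(.003+off)*n(a)+.011*bx
gripper_to(0.0)
p=tcp(a0,off=.03)
move_l([.66,.02,.40],.25)
movep([p[0]+.02,p[1],.40],rot)
move_l(p,.2)
print(observe()["time_s"],observe()["ft_force"])
f0=observe()["ft_force"]
for a in np.linspace(a0,.12,9): move_l(tcp(a),.1); print(round(a,2),(observe()["ft_force"]-f0).round(1))
print(move_l(tcp(0)-[0,0,.006],.04,max_force=15),observe()["eef_pos"],(observe()["ft_force"]-f0).round(1),observe()["time_s"])
hold(.2)
p=observe()["eef_pos"]; move_l(p+[0,0,.12],.25);
E
```

```text
tool y [ 1.    -0.    -0.002]
bar top ((582.6455078125, 176.9866180419922), (72.74388122558594, 23.51491928100586), 79.75147247314453) 188 0.09023619963169296
plate ((573.9232177734375, 177.00357055664062), (114.93305969238281, 113.5669174194336), 81.81748962402344) 809
hinge [ 0.62608029 -0.21836022  0.10392   ]
3.9 [ 0.44922821 -0.51358634  0.53526956]
1.3 [-0.4 -0.5 -0.3]
1.15 [-0.6 -0.3 -0.1]
1.0 [ 0.2  0.5 -0.3]
0.85 [-0.7  0.8 -0. ]
0.71 [-0.2  1.5  0.1]
0.56 [-0.9  0.1 -0.3]
0.41 [-0.9  0.2 -0.8]
0.27 [-0.7 -0.2 -0.8]
0.12 [ 0.7  0.4 -0.1]
True [ 0.45181014 -0.17875861  0.10402237] [-2.5  0.9  6.7] 8.3833
```

Run:
```python
from plant import *
from h import *
gripper_to(.085,40)
movep([.575,.178,.30],down(-.17))
c=get_calibration("wrist"); im,d=get_image("wrist"); np.savez("w1.npz",im=im,d=d,K=c["intrinsics"],T=c["world_from_camera"])
cv2.imwrite("pics/w1.png",im[:,:,::-1])
i2,d2=get_image("scene"); c=get_calibration("scene"); np.savez("scene1.npz",im=i2,d=d2,K=c["intrinsics"],T=c["world_from_camera"])
P=cloud(d2,c["intrinsics"],c["world_from_camera"])
m=(abs(P[...,2]-.104)<.006)&(np.linalg.norm(P[...,:2]-[.526,-.195],axis=-1)<.19)
Q=P[m];co=np.linalg.lstsq(np.c_[Q[:,:2],np.ones(len(Q))],Q[:,2],rcond=None)[0];r=cv2.minAreaRect(Q[:,:2].astype(np.float32)*1000);print("lid",co,Q[:,2].mean(),len(Q),r)
cv2.imwrite("pics/c.png",np.vstack([cv2.resize(i2[200:380,220:460],(640,480)),])[:,:,::-1])
print(observe()["time_s"])
```

```text
lid [-0.00098077  0.00064227  0.10484915] 0.10420161283905112 8361 ((528.64404296875, -194.97418212890625), (248.75051879882812, 211.6748046875), 77.2796401977539)
12.025
```

View pics/w1.png

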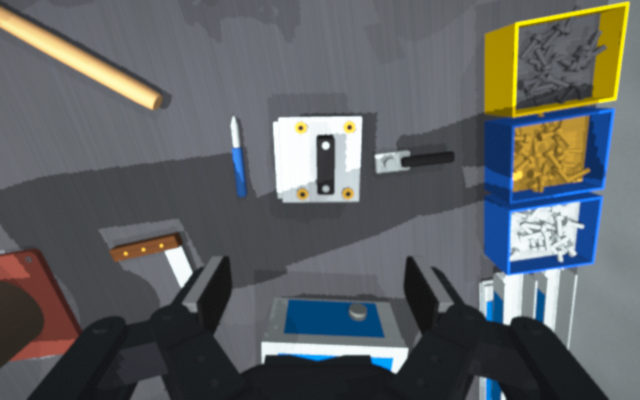

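View pics/c.png

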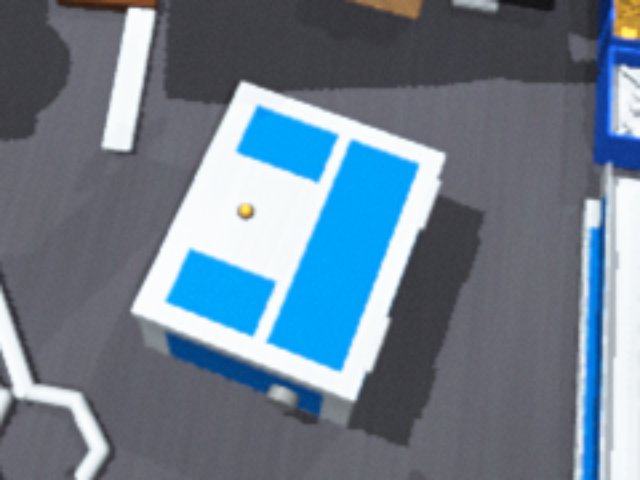

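The lid is shut (top at 104 mm, flat). The wrist view shows the bar at (326,164), with the handle well clear at (376–455,160). Next I measure the bar from the wrist view and grasp it.

```bash
cat >> h.py <<'E'
def ray(uv,z,K,T):
    uv=np.atleast_2d(uv).astype(float); D=np.c_[(uv-[K[0,2],K[1,2]])/[K[0,0],K[1,1]],np.ones(len(uv))]@T[:3,:3].T
    return T[:3,3]+D*((z-T[2,3])/D[:,2])[:,None]
def blob(m):
    k,l,s,c=cv2.connectedComponentsWithStats(m.astype(np.uint8)); i=1+np.argmax(s[1:,4]); return l==i
def bar(im,K,T,box,z):
    u0,v0,u1,v1=box; m=np.zeros(im.shape[:2],bool); m[v0:v1,u0:u1]=im[v0:v1,u0:u1].max(-1)<60; m=blob(m)
    X=ray(np.argwhere(m)[:,::-1],z,K,T)[:,:2]; return cv2.minAreaRect((X*1000).astype(np.float32)),m.sum()
def pin(im,K,T,box,z):
    u0,v0,u1,v1=box; H=hsv(im)[v0:v1,u0:u1]; m=blob((H[...,0]>12)&(H[...,0]<32)&(H[...,1]>90)); uv=np.argwhere(m)[:,::-1].mean(0)+[u0,v0]
    return ray(uv,z,K,T)[0],uv,m.sum()
E
python3 - <<'E'
from h import *
im,d,K,T=load("w1"); print("cam",T.round(3).tolist(),K[0,0]); print("bar wrist",bar(im,K,T,(290,115,360,205),.091))
# bushings: gold circles on plate top +4mm
H=hsv(im);m=np.zeros(d.shape,np.uint8);m[110:210,270:365]=((H[...,0]>10)&(H[...,0]<32)&(H[...,1]>100))[110:210,270:365]
k,l,s,c=cv2.connectedComponentsWithStats(m); c=c[1:][s[1:,4]>15]; X=ray(c,.061,K,T)[:,:2];print("bush",X.round(4).tolist(),X.mean(0))
P=cloud(d,K,T); Q=P[(abs(P[...,2]-.091)<.006)&(np.linalg.norm(P[...,:2]-[.575,.18],axis=-1)<.06)];print(cv2.minAreaRect((Q[:,:2]*1000).astype(np.float32)),Q.mean(0))
im,d,K,T=load("scene1"); print("pin scene",pin(im,K,T,(290,255,335,300),.111))
E
```

```text
cam [[0.986, -0.16, -0.054, 0.59], [-0.169, -0.934, -0.316, 0.261], [0.0, 0.321, -0.947, 0.443], [0.0, 0.0, 0.0, 1.0]] 304.50057497588296
bar wrist (((585.2982177734375, 180.26422119140625), (68.45277404785156, 16.95745086669922), 81.17649841308594), np.int64(557))
bush [[0.622, 0.2159], [0.5631, 0.2256], [0.5494, 0.1409], [0.6083, 0.1313]] [0.58571473 0.17843423]
((585.4635620117188, 178.67161560058594), (69.5967788696289, 21.151622772216797), 81.35901641845703) [0.58590761 0.18008271 0.09093044]
pin scene (array([ 0.48216836, -0.18622884,  0.111     ]), array([311.78947368, 278.63157895]), np.int64(19))
```

Run:
```python
from plant import *
from h import *
movep([.475,-.27,.22],down(-.222))
c=get_calibration("wrist"); im,d=get_image("wrist");K,T=c["intrinsics"],c["world_from_camera"]; np.savez("w2.npz",im=im,d=d,K=K,T=T)
cv2.imwrite("pics/w2.png",im[:,:,::-1])
uv=(np.linalg.inv(T)@[.482,-.186,.111,1])[:3]; uv=(K@uv/uv[2])[:2].astype(int); print(uv)
print("pin wrist",pin(im,K,T,(uv[0]-40,uv[1]-40,uv[0]+40,uv[1]+40),.111))
P=cloud(d,K,T);m=blob((abs(P[...,2]-.104)<.005)&(np.linalg.norm(P[...,:2]-[.53,-.195],axis=-1)<.18)); r=cv2.minAreaRect((P[m][:,:2]*1000).astype(np.float32));print(r)
# back to template
movep([.5854,.1784,.16],down(-.16)); move_l([.5854,.1784,.063],.15)
gripper_to(.0,80); o=observe(); print(o["opening"],o["ft_force"],o["eef_pos"],o["time_s"])
print(o["ft_force"]); p=o["eef_pos"]
move_l(p+[0,0,.03],.08); hold(.2); o=observe(); print(o["ft_force"],o["torque"],o["opening"],o["time_s"])
c=get_calibration("wrist"); im,d=get_image("wrist"); np.savez("w3.npz",im=im,d=d,K=c["intrinsics"],T=c["world_from_camera"])
cv2.imwrite("pics/w3.png",im[:,:,::-1])
```

```text
[301  96]
pin wrist (array([ 0.48471245, -0.18257919,  0.111     ]), array([303.35643564,  90.74257426]), np.int64(202))
((526.3977661132812, -222.57247924804688), (187.01976013183594, 211.59426879882812), 77.32036590576172)
0.02038559067411055 [ 0.13693167 -0.15823624  3.53523026] [0.58584517 0.17851078 0.0636592 ] 16.875
[ 0.13693167 -0.15823624  3.53523026]
[-0.51646436  0.09359781 -5.73623152] [-0.06333076 -0.12303258 -0.01599473] 0.020329840163194 17.6083
```

View pics/w3.png

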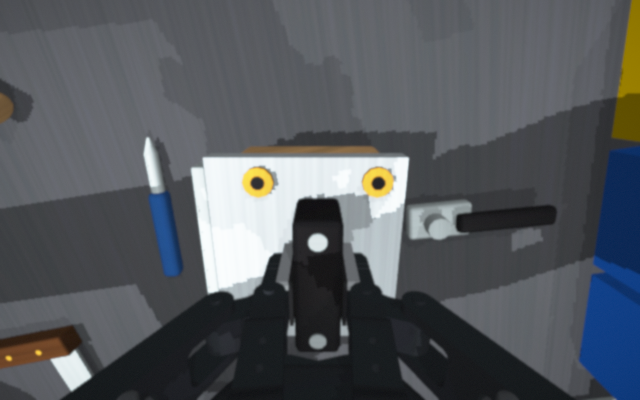

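View pics/w2.png

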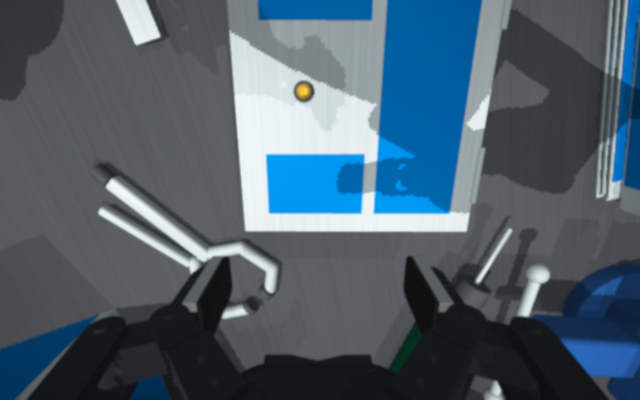

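The template is held squarely: bar centred, both far bushings visible at (258,182) and (377,182), and about 5.8 N of weight. The pin estimates agree to within a few mm. Now I compute the in-hand offset, carry it over, and do the compliant descent, slide and search.

Run:
```python
from plant import *
from h import *
o=observe();t=o["eef_pos"];print(t)
im,d,K,T=load("w3");H=hsv(im);m=np.zeros(d.shape,np.uint8);m[150:215,230:410]=((H[...,0]>10)&(H[...,0]<32)&(H[...,1]>100))[150:215,230:410]
m=cv2.morphologyEx(m,cv2.MORPH_CLOSE,np.ones((13,13)))
k,l,s,c=cv2.connectedComponentsWithStats(m); c=c[1:][s[1:,4]>60]; c=c[np.argsort(c[:,0])]; X=ray(c,.061+t[2]-.0637,K,T)[:,:2]
v=X[1]-X[0];ty=np.arctan2(v[1],v[0]);u=v/np.linalg.norm(v);w=np.array([-u[1],u[0]]); org=X.mean(0)-.043*w
j=Ro.from_euler("xyz",o["tcp_rot"]).as_matrix()[:,1];ja=np.arctan2(j[1],j[0])
print(X,np.linalg.norm(v),"yaw",ty,"jaw",ja); off=org-t[:2]; print("bore-tcp in tmpl axes",off@u,off@w)
yaw=-.222; bx=np.array([np.cos(yaw),np.sin(yaw),0]);h=np.array([-bx[1],bx[0],0]); pin_=np.array([.4834,-.1843,0])
rot=down(yaw+np.clip(ja-ty,-.03,.03)); ow=off@w
pos=lambda x,y,z: pin_+bx*x+h*(y-ow)+np.array([0,0,z])
np.savez("st.npz",rot=rot,ow=ow)
move_l(t+[0,0,.12],.25); movep(pos(-.006,0,.22),rot); move_l(pos(-.006,0,.15),.15); hold(.2)
f0=observe()["ft_force"]; print("f0",f0,observe()["time_s"])
print(move_l(pos(-.006,0,.1235),.03,max_force=5),observe()["eef_pos"],(observe()["ft_force"]-f0).round(1),observe()["time_s"])
for n in("side","wrist"):
    c=get_calibration(n);im,d=get_image(n);np.savez(n+"4.npz",im=im,d=d,K=c["intrinsics"],T=c["world_from_camera"]);cv2.imwrite(f"pics/{n}4.png",im[:,:,::-1])
s=cv2.imread("pics/side4.png")[90:230,270:430];w=cv2.imread("pics/wrist4.png")
cv2.imwrite("pics/d.png",np.vstack([cv2.resize(s,(457,400)),cv2.resize(w[100:],(457,214))]))
```

```text
[0.58535155 0.17841518 0.09298113]
[[0.5637302  0.22553089]
 [0.59218021 0.23668384]
 [0.62234646 0.21610482]] 0.03055800580503109 yaw 0.37360733139741814 jaw -0.16000194536532833
bore-tcp in tmpl axes 0.02429642413462393 -0.0012996605813776754
f0 [ 0.67585204 -0.02144283 -4.85587503] 20.5
True [ 0.47768679 -0.18165529  0.13094071] [-0.4 -0.2  8.9] 21.1333
```

View pics/d.png

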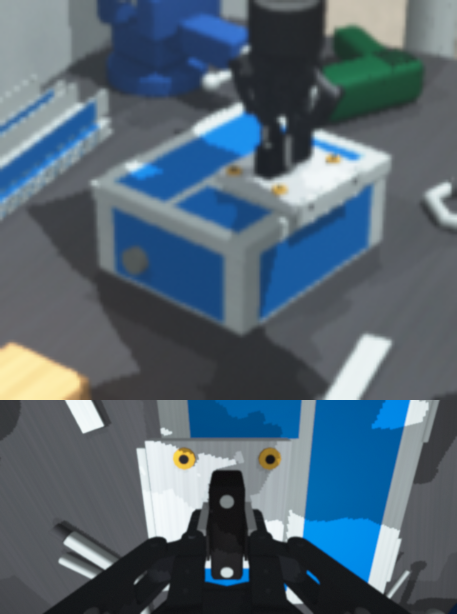

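A third blob (the timber block's edge) corrupted the in-hand yaw. Using only the two true bushings gives yaw −0.160, equal to the jaw angle, and zero offset. I'm correcting that. The picture shows the template over the lid, lip just in front of the front edge, resting on the pin. Next I lift slightly, fix yaw, re-contact and search.

```bash
cat > s.py <<'E'
from plant import *
from h import *
yaw=-.222; bx=np.array([np.cos(yaw),np.sin(yaw),0]);h=np.array([-bx[1],bx[0],0]); pin_=np.array([.4834,-.1843,0]); rot=down(yaw)
pos=lambda x,y,z: pin_+bx*x+h*y+np.array([0,0,z])
def rep(f0,s=""):
    o=observe();e=o["eef_pos"]-pin_;f=o["ft_force"]-f0;print(s,"xyz mm",(np.array([e@bx,e@h,e[2]])*1000).round(1),"f",np.round([f@bx,f@h,f[2]],1),"t",round(o["time_s"],1));return e
E
python3 - <<'E'
from s import *
e=observe()["eef_pos"]; move_l(e+[0,0,.012],.1); move_l(pos(-.006,0,.143),.1,rotation=rot); hold(.2)
f0=observe()["ft_force"]; np.save("f0.npy",f0); print(f0)
print(move_l(pos(-.006,0,.1235),.03,max_force=4)); e=rep(f0,"down"); zc=e[2]
done=False
for x in np.arange(-.005,.0041,.001):
    hit=move_l(pos(x,0,zc-.0005),.02,max_force=12); e=rep(f0,f"x{x*1000:.0f} {hit}")
    if e[2]<.127: break
    if (observe()["ft_force"]-f0)@bx<-8: break
E
```

```text
[ 0.30163282  0.47676518 -5.0582682 ]
True
down xyz mm [ -5.8  -0.  130.8] f [-0.7 -1.   8.3] t 22.4
x-5 False xyz mm [-4.500e+00 -1.000e-01  1.305e+02] f [-0.8 -0.6  6.7] t 22.7
x-4 False xyz mm [ -3.7   0.2 129.9] f [ 2.  -0.6  1.9] t 22.9
x-3 False xyz mm [ -3.4   0.2 129.8] f [ 0.4 -0.9  1.1] t 23.2
x-2 False xyz mm [ -2.4   0.  129.9] f [-1.3 -0.1  0.3] t 23.4
x-1 False xyz mm [ -1.   -0.  130.3] f [-0.2 -1.2  0.1] t 23.7
x0 False xyz mm [ 1.000e-01 -1.000e-01  1.304e+02] f [-0.3 -0.  -0.1] t 23.9
x1 False xyz mm [  1.   -0.  130.3] f [-0.1 -0.   0.2] t 24.2
x2 False xyz mm [  1.3   0.  130. ] f [-4.4 -1.6  1.8] t 24.4
x3 False xyz mm [  1.5   0.  129.8] f [-6.7 -1.7  4. ] t 24.7
x4 False xyz mm [  1.6   0.  129.6] f [-9.6 -1.1  4.4] t 24.9
```

Vertical force vanished between x≈−3.5 and +1.2 mm, so the pin nose is inside the bore mouth. Back off to x≈0 and lower.

Run:
```python
from s import *
f0=np.load("f0.npy")
for x,y in((0,0),(0.0005,0),(-.0008,0),(0,.001),(0,-.001),(-.0015,0)):
    move_l(pos(x,y,.1305),.03); hit=move_l(pos(x,y,.1215),.02,max_force=8); e=rep(f0,f"try {x*1000},{y*1000} {hit}")
    if e[2]<.1245: break
```

```text
try 0,0 True xyz mm [  0.2   0.5 122.6] f [-1.9 -1.1  8.6] t 25.7
```

Run:
```python
from s import *
f0=np.load("f0.npy"); hold(.3); rep(f0,"settled")
z=observe()["eef_pos"][2]; 
for i in range(12):
    f=(observe()["ft_force"]-f0)[2]
    if f>19: break
    z-=.0005 if f<12 else .0003; move_l(pos(.0002,.0003,z),.02); hold(.25); rep(f0,f"z{z*1000:.1f}")
hold(.5); rep(f0,"end"); print(observe()["opening"])
for n in("side","scene","wrist"):
    c=get_calibration(n);K,T=c["intrinsics"],c["world_from_camera"];im,d=get_image(n);np.savez(n+"5.npz",im=im,d=d,K=K,T=T);cv2.imwrite(f"pics/{n}5.png",im[:,:,::-1])
    P=cloud(d,K,T);R=P-pin_;X=R@bx;Y=R@h
    m=(P[...,2]>.110)&(P[...,2]<.1185)&(abs(X+.006)<.06)&(abs(Y)<.06)&(im.min(-1)>90)
    Q=np.stack([X[m],Y[m],P[...,2][m]],1);co=np.linalg.lstsq(np.c_[Q[:,:2],np.ones(len(Q))],Q[:,2],rcond=None)[0]
    print(n,len(Q),"plate tilt",co.round(4),cv2.minAreaRect((Q[:,:2]*1000).astype(np.float32)))
s=cv2.imread("pics/side5.png")[90:230,270:430];w=cv2.imread("pics/wrist5.png")
cv2.imwrite("pics/e.png",np.vstack([cv2.resize(s,(457,400)),cv2.resize(w[60:],(640,340))[:,91:548][:190]]))
```

```text
settled xyz mm [  0.2   0.5 122.6] f [-1.7 -0.6 10.7] t 26.0
z122.1 xyz mm [  0.4   0.5 122.7] f [-4.1  1.7 11.3] t 26.5
z121.6 xyz mm [  0.3   0.5 122.6] f [-6.   2.6 14. ] t 27.0
z121.3 xyz mm [  0.3   0.5 122.6] f [-7.7  2.7 16.2] t 27.5
z121.0 xyz mm [  0.3   0.5 122.6] f [-8.3  2.8 17.7] t 28.0
z120.7 xyz mm [  0.4   0.5 122.6] f [-9.6  3.3 20. ] t 28.5
end xyz mm [  0.4   0.5 122.6] f [-9.5  3.2 20.1] t 29.0
0.020596300680580406
side 480 plate tilt [ 0.008  -0.0162  0.1161] ((-8.3218994140625, -0.89044189453125), (115.18965911865234, 116.26728057861328), 0.08859074860811234)
scene 867 plate tilt [-0.0038  0.0023  0.1156] ((-11.202632904052734, -13.959251403808594), (88.34906005859375, 109.94878387451172), 88.93228912353516)
wrist 19279 plate tilt [-0.0006 -0.0042  0.1162] ((-8.163032531738281, -0.043514251708984375), (111.1231460571289, 109.42046356201172), 89.9582290649414)
```

View pics/e.png

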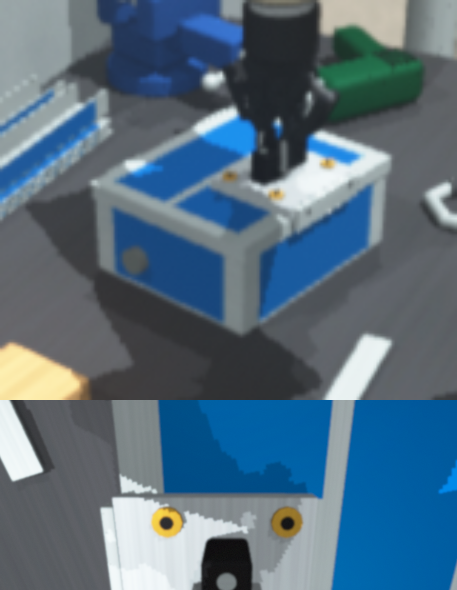

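The plate lies flat: its top is at 116.2 mm (104 + 12) with tilt about 0.004 rad, and it is square to within about 0.1°. The lip is over the front edge and the press holds steady at 20 N. Handing in.

Run:
```python
from s import *
rep(np.load("f0.npy"),"final"); job_done()
```

```text
final xyz mm [  0.4   0.5 122.6] f [-9.9  3.  21.3] t 29.1
the job is handed in; nothing more can be done
```

The job is handed in at 29.1 s: the lid is shut and the template is seated on the pin. The arm is still holding the grip bar and pressing down with about 20 N. The robot reports no verdict, so this rests on my own checks.

**What I did**
- I lowered the lid with the shut fingers following its free edge from about 1.3 rad, slowly enough not to slam. Its top then measured 104 mm and flat.
- I gripped the template by its bar and set it on the pin with its lip in front of the lid's edge. I then slid it until the bore dropped over the pin.

**Last checks**
- **Height:** the plate top is at 116.2 mm, which matches lid plus plate. The fingers came down to 122.6 mm where 122.7 mm was expected.
- **Flat and square:** the wrist camera gives about 0.004 rad of tilt and about 0.1° out of square. The gripper sits within about 0.6 mm of my pin estimate.
- **Force:** the downward press was a steady 20–21 N, with no sign of drift.

**What disagreed or was not checked**
- **In-hand angle:** a false bushing blob (the timber block's edge) gave a wrong in-hand angle. I caught it and corrected it before the slide.
- **Pin position:** the scene and wrist cameras differed by about 4 mm. I used a value between them, which the lid's outline supported, and found the exact fit by touch.
- **Tilt by camera:** the side camera, with few points, gave 0.016 rad of tilt where the wrist camera gave 0.004. Both are under the 0.035 limit.
- **Sideways load:** about 10 N remains towards the robot (against the lip or bore wall), and I left it.
- **Bystanders:** I did not re-measure the latch handle, punch, clamp or hammer. I kept the arm's paths clear of them and felt no unexpected contact.

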